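# Present a Buechner funnel's stem to the inspection camera

## Task

Lift the porcelain filter funnel with the blue rim out of its flask and hold it up, bowl uppermost, to the inspection camera on the bench so that its stem points straight at the lens along the camera's line of sight, with the open end of the stem about 100 mm in front of the lens. Keep it held there, still, when you finish; do not put it down or let go. Do not touch the camera, and leave the plain white funnel, the beaker and the jar where they are.

Things in the scene. Friction and masses are not known exactly. Their poses are not given: they have to be found in the camera images.
- funnel_grip (a point): the funnel to present: white glazed porcelain Buechner funnel with a blue rim, about 150 g, loose. A straight round bowl 56 mm in outside diameter and 50 mm tall (wall 4 mm, open on top, blue in its top 7 mm) with a stem 14 mm thick and 50 mm long below its flat underside. This point lies on its axis, 30 mm above the bowl's underside and 20 mm below the rim: a good height to grip across the outside of the bowl. z runs along the axis from stem to bowl mouth (up at the start).
- funnel_outlet (a point): the open lower end of that funnel's stem, on the axis, 80 mm below funnel_grip; same axes. At the start it is hidden in the flask neck.
- lens (a point): centre of the front glass of the inspection camera: a black cylinder 54 mm in diameter and 62 mm long with a white band near its front and a white ring light round its lens, in an aluminium fork (76 mm wide over the fork) on a dark square 100 mm base fixed to the bench. z is the line of sight, pointing out of the lens: upwards, leaning roughly 0.3 to 0.6 rad from vertical to the side of the robot.
- flask_a: the filter flask that carries the blue-rimmed funnel: clear glass cone 87 mm wide at the foot with a red ring weight (112 mm wide, 18 mm high), fixed to the bench. On its neck a square black rubber pad 80 x 80 x 8 mm with a 22 mm hole; the pad's top is 150 mm above the bench, the bowl's underside rests on it and the stem hangs loosely in the hole. A short side arm sticks out 50 mm from the axis at 122 mm height along x. Origin: centre of its foot, z up.
- flask_b: an identical fixed flask that carries the plain white funnel; origin at the centre of its foot, z up. The two flasks stand left and right of the robot's midline, either way round.
- plain_funnel_grip (a point): same size of funnel but all white, loose on the other flask: to be left alone. Point on its axis 30 mm above the bowl's underside.
- beaker: small open glass beaker, 60 mm in diameter and 70 mm tall, loose: to be left alone. Origin: centre of its underside.
- jar: amber glass jar with white cap, 48 mm in diameter and 60 mm tall, loose: to be left alone. Origin: centre of its underside.
- camera: base of the inspection camera, fixed to the bench. Origin: centre of its underside, 62 mm below the stiff hinge of the head, which lies 30 mm behind the lens; -x is the side to which the line of sight leans.
Not all that is in view belongs to the job. Of the things like the camera, leave any that is yellow; of the rest the larger one is meant.

How it is judged:
On the way:
1. the blue-rimmed funnel is held in the gripper with its stem drawn clear out of the flask (z of funnel_outlet in the frame of flask_a above 0.16 m and contact force between funnel and the fingers above 0.5 N and contact force between funnel and flask_a below 0.1 N), for 0.2 s.
At the end, for the whole second after the job is handed in: Blue-rimmed funnel held still in the gripper, touching neither camera nor flask, bowl uppermost; stem end 75 to 125 mm before the lens, within 20 mm of the line of sight (each way), axis within 0.22 rad of it; plain funnel moved under 20 mm, beaker and jar under 30 mm (z of funnel_outlet in the frame of lens between 0.075 and 0.125 m and x of funnel_outlet in the frame of lens between -0.02 and 0.02 m and y of funnel_outlet in the frame of lens between -0.02 and 0.02 m and angle between the z axis of funnel_grip and the z axis of lens, either way round below 0.22 rad and z of funnel_grip in the frame of lens above 0.14 m and contact force between funnel and the fingers above 0.5 N and contact force between funnel and camera below 0.1 N and contact force between funnel and flask_a below 0.1 N and contact force between funnel and flask_b below 0.1 N and linear speed of funnel below 0.02 m/s and angular speed of funnel below 0.2 rad/s and distance of plain_funnel_grip from where it was at the start of the episode below 0.02 m and distance of each of beaker, jar from where it was at the start of the episode below 0.03 m); the arm keeps its last pose, push and grip.
It fails at once if the plain white funnel is moved from its flask (distance of plain_funnel_grip from where it was at the start of the episode above 0.02 m).
It fails at once if the beaker is shifted (distance of beaker from where it was at the start of the episode above 0.03 m).
It fails at once if the jar is shifted (distance of jar from where it was at the start of the episode above 0.03 m).
It fails at once if the camera is touched (contact force between camera and anything else above 1 N).
It also fails if it takes over 40 s, if anything falls off the work surface, if the arm or the gripper's body presses on something with over 40 N, if the wrist force passes 120 N, or if a joint passes its speed limit or range.

## Robot

A 6-joint arm with a two-finger parallel gripper is mounted at the origin on the work surface. World frame = base frame: x ahead of the robot, y to its left, z up, the work surface at z = 0. Lengths are in m, angles in rad, forces in N, time in s.
With the tool pointing down it reaches from about 0.25 to 0.725 m from the base axis. Payload 4 kg.
Tool frame: the origin (TCP) lies at the very end of the fingers, on their centre line; the grasp point (between the pads) lies 19 mm behind it; z points along the fingers, y is the line along which they close (so a half turn about z gives the same grasp; the last joint's range is limited). The gripper opens to 85 mm and grips with 20 to 120 N. Pads are 22 mm wide; open, the fingers measure 114 mm over their backs; the gripper's body (76 mm by 85 mm) begins 54 mm behind the grasp point. The pads swing forward as they close: fully open they stand 13 mm farther back than shut.
Start: joints at [-1.292, 0.241, 0.005, 1.335, 0, 1.571], TCP at [0.138, -0.481, 0.231] pointing down, gripper open.
Joint ranges: [-2.72, 2.72], [-1.05, 1.87], [-1.09, 1.28], [-1.99, 2.15], [-1.42, 1.44], [-3.14, 3.14]. Speed limits (rad/s): [2.79, 2.79, 3.14, 3.14, 3.14, 3.14].

## Interface

Orientations are given as a unit quaternion [x, y, z, w].
In Python, from workcell import bot gives the robot as it stands.
- The arm moves only by the tool carry_out, never from a script. Its argument "increments" is one flat list of numbers, 5 for each row, row after row: the finger opening in cm, from 0 to 8.54, then the shift along the tool's x, y, z in cm, then the turn about the tool's z in rad. A call has exactly 5 rows; each row shifts and turns the commanded pose from where the row before left it, along the tool's axes as they then stand; what a row does not reach is not made up. A row lasts 1/8 s, in which the tool goes at most 62.5 mm and 10.7 degrees, less where a joint would pass 70% of its speed; a pose out of reach is approached as far as the arm can. A call with a gripper value outside its range is refused whole. The fingers move at their own pace and stop on an object; the grip force is fixed at half the most. Time passes only in rows, so rows that do not move let the fingers close, or fill a call up. It gives the time, the measured TCP pose, the force, the opening and the grip force at its end, in the units of the state.
- bot.get_obs(): the state, without advancing time (a new reading comes with each control period).
- bot.camera(name): name is "scene" or "side" or "wrist"; returns a dict with "pixels" (400x640x3 uint8, blue, green, red), "range_z" (400x640 float32, m along the optical axis (not along the pixel's ray), 0 where there is no reading), "mtx" (3x3 intrinsics, pixels), "eye" and "attitude" of the camera in the world. Camera axes: x right, y down, z forward; pixel columns grow to the right and rows downward; lengths in m; the calibration is good to about 2 mm. A picture is of the moment at which its call begins.
- bot.job_done(): hands the job in; it is judged then, once.
Trained networks look in a picture, given as the dict that the camera call returned (one of the last four; its "shot" number tells which), for a name from the list of things; names that differ only in an ending like _2 or _b are one class to them, and where a whole thing is asked for, a point or a joint stands for the part that bears it (a point fixed in the world has none). Each returns a list of dicts, best first, with "p" (0 to 1); they miss things now and then, are a little off and sometimes report something else, mostly with a low value. They report only what shows in the picture. A call takes as long as a camera call. They do not tell look-alikes from the thing itself.
- bot.find_in(picture, name): "xyz" ([x, y, z] in m, in the coordinates of the camera as it stood for that picture, good to about 4 mm: the middle of the surface that is visible of it).
- bot.regions_of(picture, name): "mask" (400x640 bool, what is visible of it).
- bot.place_of(picture, name): "xyz" ([x, y, z] in m, in the coordinates of the camera as it stood for that picture, good to about 4 mm: a listed point, or the origin of a listed thing).
The state is a dict: "clock": time; "joint_pos": joint angles; "joint_vel": joint speeds; "tau": joint torques, N m; "eef_pos": TCP position; "tool_rot": TCP orientation; "ft_force": force on the tool from outside, world axes, zero at the start; "ft_torque": the same for the moment, N m; "grip_width": finger opening in m; "grasp_force": force on a finger pad.
Only numpy, scipy, OpenCV 4.12 (cv2) and the standard library are available. Lean on these libraries where they do the work, as an engineer would, in place of code of your own. Each camera call takes 0.05 s, during which the arm holds its last target. There are 200 camera calls.

## Working session

There is one attempt and no reset: what is moved stays moved. The work goes in short steps, Python scripts to look and compute and a tool call to move; the robot and the scene stay as the last step left them, time stands still between calls to the robot, and variables do not carry over. Pictures are saved under pics/ and viewed, at most 10 in all, crops included, and the job is handed in when it is done.

Besides the shell and the picture viewer there is one more tool, called after "Call:" in YAML: its name, and indented under it one key for each argument. carry_out: Moves the arm, as the interface text tells. Its arguments: {"type":"object","properties":{"increments":{"type":"array","items":{"type":"number"}}},"required":["increments"]}

```bash
mkdir -p pics
cat > h.py <<'E'
import numpy as np,cv2
from scipy.spatial.transform import Rotation as R
from workcell import bot
def pose(c):
    a=np.array(c["attitude"]); M=a if a.shape==(3,3) else R.from_quat(a).as_matrix()
    return M,np.array(c["eye"])
def w(c,p):
    M,e=pose(c); return M@np.array(p)+e
def cloud(c,mask=None):
    z=c["range_z"]; v,u=np.nonzero((z>0)&(mask if mask is not None else True)); d=z[v,u]
    K=c["mtx"]; P=np.c_[(u-K[0][2])/K[0][0]*d,(v-K[1][2])/K[1][1]*d,d]
    M,e=pose(c); return P@M.T+e,u,v
def px(c,p):
    M,e=pose(c);q=M.T@(np.array(p)-e);q=np.array(c["mtx"])@q;return (q[:2]/q[2]).round(0)
E
python3 - <<'E'
from h import *
np.set_printoptions(precision=3,suppress=True)
ims=[]
for n in["scene","side"]:
    c=bot.camera(n); ims.append(c["pixels"]); print(n,c["eye"])
    for t in["funnel_grip","lens","camera","flask_a","beaker","jar"]:
        for d in bot.place_of(c,t): 
            p=w(c,d["xyz"]); print(t,round(d["p"],2),p,px(c,p))
    cv2.imwrite(f"pics/{n}.png",c["pixels"])
print(bot.get_obs())
E
```

```text
scene [1.345 0.141 1.068]
funnel_grip 0.93 [ 0.548 -0.198  0.185] [239. 149.]
lens 0.87 [0.672 0.009 0.087] [314. 227.]
lens 0.85 [0.859 0.016 0.072] [301. 302.]
lens 0.84 [0.739 0.218 0.091] [400. 265.]
lens 0.61 [ 0.677  0.009 -0.005] [314. 250.]
camera 0.96 [ 0.677  0.007 -0.002] [313. 249.]
camera 0.86 [0.737 0.215 0.002] [394. 284.]
camera 0.58 [ 0.862  0.019 -0.   ] [302. 318.]
flask_a 0.74 [ 0.545 -0.2    0.003] [247. 195.]
flask_a 0.74 [0.538 0.254 0.   ] [417. 220.]
beaker 0.57 [0.424 0.016 0.003] [334. 173.]
jar 0.94 [ 0.735 -0.199 -0.003] [226. 256.]
side [0.601 0.561 0.74 ]
funnel_grip 0.55 [ 0.548 -0.202  0.176] [361. 125.]
lens 0.9 [0.859 0.013 0.071] [225. 209.]
lens 0.66 [0.669 0.006 0.092] [305. 206.]
lens 0.6 [0.737 0.212 0.094] [259. 283.]
camera 0.91 [0.681 0.001 0.001] [301. 228.]
camera 0.86 [ 0.736  0.215 -0.001] [265. 307.]
camera 0.8 [ 0.862  0.013 -0.   ] [229. 227.]
flask_a 0.88 [0.535 0.255 0.001] [359. 333.]
flask_a 0.63 [ 0.55  -0.204 -0.004] [355. 176.]
beaker 0.84 [ 0.425  0.015 -0.003] [404. 241.]
jar 0.76 [ 0.736 -0.203 -0.004] [290. 172.]
{'clock': 0.7, 'joint_pos': array([-1.292,  0.241,  0.005,  1.335, -0.   ,  1.571]), 'joint_vel': array([-0.002, -0.001,  0.001,  0.001, -0.002,  0.   ]), 'tau': array([  0.001, -37.208,  25.264,   0.001,   0.   ,   0.   ]), 'eef_pos': array([ 0.138, -0.481,  0.231]), 'tool_rot': array([ 0.99 ,  0.139, -0.   ,  0.   ]), 'ft_force': array([-1.068,  0.092,  0.201]), 'ft_torque': array([-0.005, -0.008,  0.003]), 'grasp_force': 0.0, 'grip_width': 0.08541635748178793}
```

View pics/scene.png

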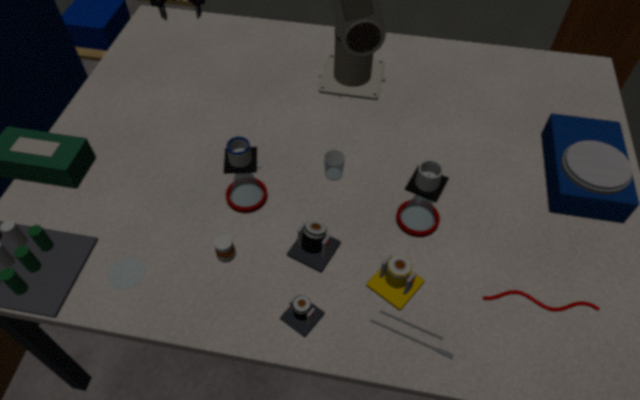

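View pics/side.png

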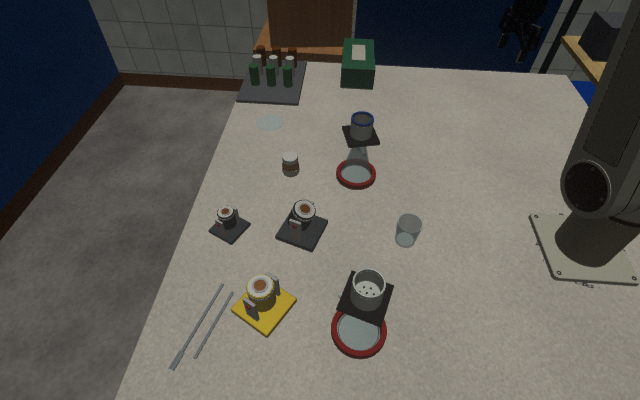

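The blue-rimmed funnel is at scene (239,149) and the plain one at (428,175). There are three camera-like things in the scene picture:
- **(313,238):** black, larger. This is the one meant.
- **(397,275):** yellow, to be left alone.
- **(301,308):** black but smaller, to be left alone.

I'll confirm this in a crop, and measure the lens axis and the yaw of the flask pad.

Run:
```python
from h import *
np.set_printoptions(precision=3,suppress=True)
crops=[]
for n in["scene","side"]:
    c=bot.camera(n); P,u,v=cloud(c); I=c["pixels"][v,u].astype(int)
    # base plate of camera
    near=np.hypot(P[:,0]-.678,P[:,1]-.004)<.085
    g=I.max(1)<110
    b=near&(P[:,2]>.004)&(P[:,2]<.03)&g
    print(n,b.sum(),np.percentile(P[near,2],[5,50,95,99]))
    if b.sum()>10: print("base rect",cv2.minAreaRect((P[b][:,:2]*1000).astype(np.float32)))
    h=near&(P[:,2]>.07); Q=P[h]
    # topmost plane: RANSAC
    best=None; rng=np.random.default_rng(0)
    for _ in range(800):
        s=Q[rng.choice(len(Q),3,False)]; nn=np.cross(s[1]-s[0],s[2]-s[0]); l=np.linalg.norm(nn)
        if l<2e-4: continue
        nn/=l; nn*=np.sign(nn[2]); 
        if nn[2]<.75: continue
        k=abs((Q-s[0])@nn)<.0015
        if best is None or k.sum()>best.sum(): best=k
    q=Q[best]; m=q.mean(0); nn=np.linalg.svd(q-m)[2][2]; nn*=np.sign(nn[2]); print("face",len(Q),best.sum(),m,nn,np.arccos(nn[2]),np.arctan2(nn[1],nn[0]))
    k=(np.hypot(P[:,0]-.548,P[:,1]+.2)<.065)&(abs(P[:,2]-.15)<.006)
    print("pad",k.sum(),np.median(P[k,2]),cv2.minAreaRect((P[k][:,:2]*1000).astype(np.float32)))
    k=(np.hypot(P[:,0]-.548,P[:,1]+.2)<.045)&(P[:,2]>.19)&(P[:,2]<.22)
    print("bowl",k.sum(),P[k].min(0),P[k].max(0))
    k=(np.hypot(P[:,0]-.548,P[:,1]+.2)<.07)&(abs(P[:,2]-.122)<.012)&(np.hypot(P[:,0]-.548,P[:,1]+.2)>.025)
    print("arm?",k.sum(),P[k].mean(0) if k.any() else 0)
    for p in[(.678,.004,.06),(.548,-.2,.17)]:
        a,bb=px(c,p).astype(int); crops.append(cv2.resize(c["pixels"][bb-36:bb+36,a-48:a+48],(400,300),interpolation=cv2.INTER_CUBIC))
cv2.imwrite("pics/crop.png",np.clip(np.vstack([np.hstack(crops[:2]),np.hstack(crops[2:])]).astype(float)*1.5,0,255).astype(np.uint8))
```

```text
scene 850 [-0.744  0.007  0.09   0.096]
base rect ((682.389892578125, 3.607513427734375), (151.45448303222656, 159.14944458007812), 24.48218536376953)
face 525 153 [0.674 0.011 0.09 ] [-0.276  0.103  0.956] 0.29883872448842314 2.7831883479554143
pad 466 0.14965207824364352 ((550.6183471679688, -199.64122009277344), (82.84344482421875, 80.32963562011719), 14.77197265625)
bowl 196 [ 0.519 -0.228  0.19 ] [ 0.578 -0.172  0.203]
arm? 16 [ 0.54  -0.157  0.125]
side 910 [-0.003  0.011  0.09   0.094]
base rect ((679.1329956054688, 7.848670959472656), (101.08030700683594, 100.27167510986328), 71.51702880859375)
face 500 210 [0.672 0.012 0.089] [-0.292  0.097  0.951] 0.31282500918794287 2.8225004889126115
pad 377 0.14840749270662978 ((548.3964233398438, -201.16595458984375), (80.83045196533203, 83.92996215820312), 13.281495094299316)
bowl 173 [ 0.522 -0.23   0.19 ] [ 0.576 -0.171  0.201]
arm? 41 [ 0.54  -0.161  0.124]
```

View pics/crop.png

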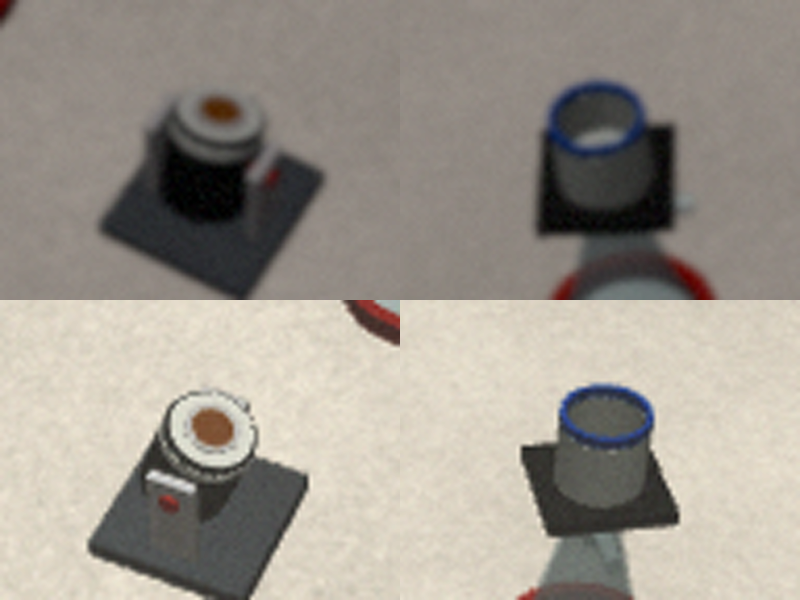

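The crop shows a large black camera with a white ring light, leaning towards the robot at about (210,115) top left, and a blue-rimmed funnel at (597,120) top right. Both match the description. Only tool-z turns are commandable, so I'll tilt the funnel in the grip by pushing its stem against the edge of the fixed flask pad. The side arm is on the +y' side, so I'll use the +x' edge.

Call:
carry_out:
  increments: [8.54,4.7,-1.55,0,0.007,8.54,4.7,-1.55,0,0.007,8.54,4.7,-1.55,0,0.007,8.54,4.7,-1.55,0,0.007,8.54,4.7,-1.55,0,0.007]

```text
clock: 1.42
eef_pos: [0.3454, -0.3435, 0.2315]
tool_rot: [0.993, 0.121, 0.0, 0.0]
ft_force: [0.1, -0.7, -0.2]
grip_width: 0.085
grasp_force: 0.0
```

Call:
carry_out:
  increments: [8.54,4.7,-1.55,0,0,8.54,4.7,-1.55,0,0,8.54,4.7,-1.55,0,0,8.54,4.0,-1.4,0,0,8.54,2.0,-0.7,0,0]

```text
clock: 2.05
eef_pos: [0.5244, -0.229, 0.231]
tool_rot: [0.992, 0.123, -0.0, -0.0]
ft_force: [0.1, 0.1, 0.1]
grip_width: 0.0852
grasp_force: 0.0
```

Run:
```python
from h import *
np.set_printoptions(precision=4,suppress=True)
o=bot.get_obs(); T=R.from_quat(o["tool_rot"]).as_matrix(); print(o["clock"],o["eef_pos"],T)
c=bot.camera("wrist"); cv2.imwrite("pics/w1.png",c["pixels"]); print(c["eye"])
for n in["funnel_grip"]:
    for d in bot.place_of(c,n): p=w(c,d["xyz"]);print(n,d["p"],p,T.T@(p-o["eef_pos"]))
P,u,v=cloud(c); k=(np.hypot(P[:,0]-.548,P[:,1]+.2)<.05)&(P[:,2]>.193)&(P[:,2]<.21)
print(k.sum(),cv2.minEnclosingCircle((P[k][:,:2]*1000).astype(np.float32)),P[k][:,2].max())
```

```text
2.05 [ 0.5244 -0.229   0.231 ] [[ 0.9699  0.2435 -0.0002]
 [ 0.2435 -0.9699  0.    ]
 [-0.0002 -0.0001 -1.    ]]
[ 0.5927 -0.2136  0.3732]
funnel_grip 0.69 [ 0.5483 -0.2031  0.1771] [ 0.0295 -0.0193  0.0539]
1833 ((547.9442749023438, -204.01171875), 28.057575225830078) 0.20177894105573208
```

View pics/w1.png

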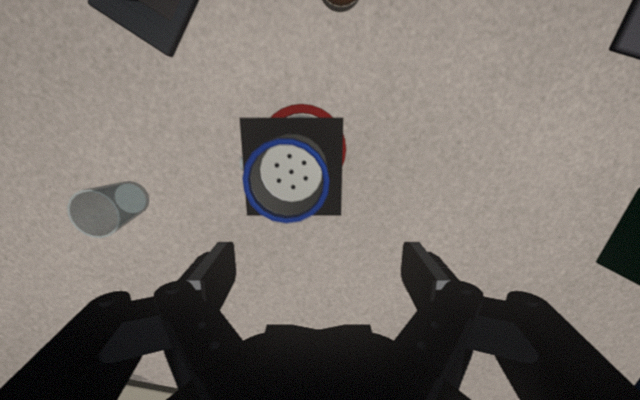

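The wrist view shows the blue rim centred at (288,180), square with the pad. I'll centre the gripper, descend and grip.

Call:
carry_out:
  increments: [8.54,1.5,-0.9,0,0,8.54,1.4,-0.9,0,0,8.54,0,0,0,0,8.54,0,0,2.4,0,8.54,0,0,2.4,0]

```text
clock: 2.78
eef_pos: [0.5466, -0.2064, 0.1832]
tool_rot: [0.993, 0.121, 0.0, 0.0]
ft_force: [-0.1, -0.2, -0.3]
grip_width: 0.0854
grasp_force: 0.0
```

Call:
carry_out:
  increments: [8.54,0,0,1.9,0,8.54,0,0,0,0,5.0,0,0,0,0,5.0,0,0,0,0,5.0,0,0,0,0]

```text
clock: 3.4
eef_pos: [0.5477, -0.2063, 0.1662]
tool_rot: [0.993, 0.122, 0.002, 0.001]
ft_force: [-1.0, 0.1, 6.8]
grip_width: 0.055
grasp_force: 63.8
```

Call:
carry_out:
  increments: [5.0,0,0,0,0,5.0,0,0,0,0,5.0,0,0,0,0,5.0,0,0,0,0,5.0,0,0,0,0]

```text
clock: 4.03
eef_pos: [0.5477, -0.2064, 0.1663]
tool_rot: [0.993, 0.122, 0.002, 0.001]
ft_force: [-1.6, -0.8, 5.2]
grip_width: 0.0547
grasp_force: 63.9
```

Call:
carry_out:
  increments: [5.0,0,0,-1.5,0,5.0,0,0,-3,0,5.0,0,0,-3,0,5.0,0,0,-1,0,5.0,0,0,0,0]

```text
clock: 4.65
eef_pos: [0.547, -0.206, 0.2498]
tool_rot: [0.993, 0.122, 0.001, 0.0]
ft_force: [-0.0, -0.3, -1.3]
grip_width: 0.0546
grasp_force: 63.6
```

Call:
carry_out:
  increments: [5.0,0,0,0,0,5.0,0,0,0,0,5.0,2,0,0,0,5.0,2.2,0,0,0,5.0,1.8,0,0,0]

```text
clock: 5.28
eef_pos: [0.6052, -0.1911, 0.2483]
tool_rot: [0.993, 0.122, -0.001, -0.0]
ft_force: [0.0, 0.4, -0.2]
grip_width: 0.0549
grasp_force: 63.6
```

Run:
```python
from h import *
np.set_printoptions(precision=4,suppress=True)
o=bot.get_obs(); print(o["clock"],o["eef_pos"],o["grip_width"],o["grasp_force"])
ims=[]
for n in["scene","side"]:
    c=bot.camera(n); 
    for t in["funnel_grip","funnel_outlet"]:
        for d in bot.place_of(c,t): print(n,t,round(d["p"],2),w(c,d["xyz"]))
    a,b=px(c,o["eef_pos"]-[0,0,.02]).astype(int); a=np.clip(a,64,576);b=np.clip(b,72,328)
    ims.append(cv2.resize(c["pixels"][b-72:b+72,a-64:a+64],(400,450),interpolation=cv2.INTER_CUBIC))
cv2.imwrite("pics/l.png",np.clip(np.hstack(ims)*1.4,0,255).astype(np.uint8))
```

```text
5.275 [ 0.6052 -0.1911  0.2483] 0.05492063035786604 63.60417379997671
scene funnel_grip 0.82 [ 0.6076 -0.1914  0.2682]
scene funnel_outlet 0.84 [ 0.6078 -0.1898  0.1798]
scene funnel_outlet 0.7 [ 0.7341 -0.1991 -0.0037]
side funnel_grip 0.79 [ 0.6053 -0.192   0.2616]
side funnel_outlet 0.69 [ 0.6085 -0.1938  0.1821]
side funnel_outlet 0.68 [ 0.7346 -0.2022 -0.005 ]
```

View pics/l.png

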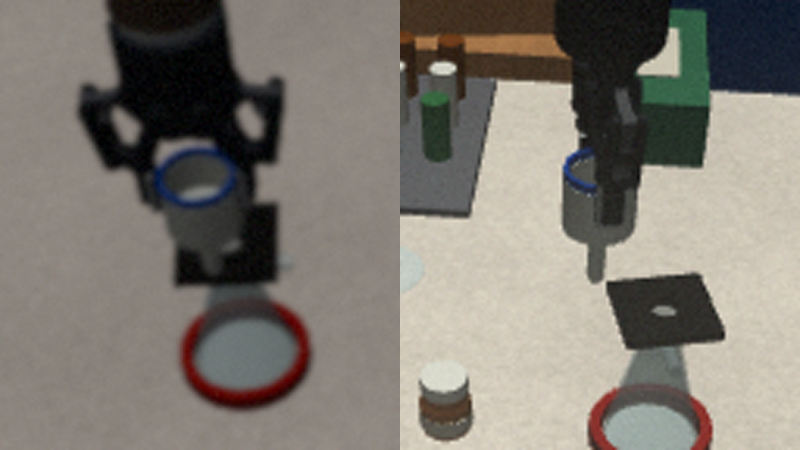

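The left view shows the funnel at (200,220), upright and clear of the flask. On the right its stem end is at (595,280), just outside the pad edge. I'll lower it beside the pad and draw it in to tilt it.

Call:
carry_out:
  increments: [5.0,0,0,2,0,5.0,0,0,2.2,0,5.0,0,0,1.8,0,5.0,0,0,0,0,5.0,-0.5,0,0,0]

```text
clock: 6.2
eef_pos: [0.6001, -0.1929, 0.1902]
tool_rot: [0.993, 0.122, 0.001, 0.0]
ft_force: [-0.5, 0.2, -1.2]
grip_width: 0.0551
grasp_force: 63.6
```

Call:
carry_out:
  increments: [5.0,-0.5,0,0,0,5.0,-0.5,0,0,0,5.0,-0.4,0,0,0,5.0,-0.4,0,0,0,5.0,0,0,0,0]

```text
clock: 6.82
eef_pos: [0.5857, -0.1963, 0.1909]
tool_rot: [0.993, 0.122, 0.004, -0.0]
ft_force: [6.9, 1.7, -2.0]
grip_width: 0.0548
grasp_force: 63.6
```

Call:
carry_out:
  increments: [5.0,-0.2,0,0,0,5.0,-0.2,0,0,0,5.0,-0.1,0,0,0,5.0,0,0,0,0,5.0,0,0,0,0]

```text
clock: 7.45
eef_pos: [0.5815, -0.1972, 0.1908]
tool_rot: [0.992, 0.122, 0.005, -0.0]
ft_force: [7.8, 2.4, -1.9]
grip_width: 0.0546
grasp_force: 63.7
```

```bash
cat > tilt.py <<'E'
from h import *
np.set_printoptions(precision=4,suppress=True)
o=bot.get_obs(); T=R.from_quat(o["tool_rot"]).as_matrix(); e=o["eef_pos"]; print(o["clock"],e,o["grip_width"],o["grasp_force"],o["ft_force"])
L=np.array([.6715,.0085,.0905]); d=np.array([-.290,.098,.952])
for n in["scene","side"]:
    c=bot.camera(n); g={}
    for t in["funnel_grip","funnel_outlet"]:
        for q in bot.place_of(c,t):
            p=w(c,q["xyz"])
            if np.linalg.norm(p-e)<.13: g.setdefault(t,p); print(n,t,round(q["p"],2),p)
    # axis from rim plane: blue pixels
    P,u,v=cloud(c); I=c["pixels"][v,u].astype(int); k=(np.linalg.norm(P-e,axis=1)<.09)&(I[:,0]>I[:,2]+25)
    Q=P[k]
    if len(Q)>30:
        m=np.median(Q,0); s=np.linalg.svd(Q-m)[2][2]; s*=np.sign(s[2]); print("rim normal",len(Q),s,"tool",T.T@s)
    if len(g)==2:
        a=g["funnel_grip"]-g["funnel_outlet"]; l=np.linalg.norm(a); a/=l; t=T.T@a; print("axis",a,l,"tilt x",np.arctan2(-t[0],-t[2]),"y",t[1],"angle to lens",np.arccos(min(1,a@d)),"outlet-goal err (tool)",T.T@(L+.1*d-g["funnel_outlet"]))
E
python3 tilt.py
```

```text
7.45 [ 0.5815 -0.1972  0.1908] 0.054646380236225096 63.67124129086733 [ 7.8324  2.4247 -1.9084]
scene funnel_grip 0.61 [ 0.5875 -0.1951  0.2103]
scene funnel_outlet 0.57 [ 0.6001 -0.1928  0.1258]
rim normal 103 [-0.182  -0.2037  0.962 ] tool [-0.2172  0.1542 -0.9639]
axis [-0.1477 -0.0274  0.9887] 0.08549438578058793 tilt x 0.1412961990254128 y -0.008525691775845473 angle to lens 0.19345245562354751 outlet-goal err (tool) [ 0.0929 -0.1944 -0.0592]
side funnel_grip 0.87 [ 0.5853 -0.1966  0.2042]
side funnel_outlet 0.56 [ 0.6046 -0.1967  0.1246]
axis [-0.2358  0.0011  0.9718] 0.08192319573844767 tilt x 0.22164732973856907 y -0.057608036139526725 angle to lens 0.11278232352843234 outlet-goal err (tool) [ 0.0895 -0.1993 -0.0605]
```

The tilting works: about 0.2 rad so far at 8 N. I'll go 7 mm further.

Call:
carry_out:
  increments: [5.0,-0.3,0,0,0,5.0,-0.2,0,0,0,5.0,-0.2,0,0,0,5.0,0,0,0,0,5.0,0,0,0,0]

```text
clock: 8.38
eef_pos: [0.5743, -0.199, 0.1906]
tool_rot: [0.992, 0.122, 0.004, -0.0]
ft_force: [7.6, 2.6, -2.8]
grip_width: 0.0546
grasp_force: 63.6
```

```bash
python3 tilt.py
```

```text
8.375 [ 0.5743 -0.199   0.1906] 0.054574166858459984 63.57659834437072 [ 7.5515  2.607  -2.7566]
scene funnel_grip 0.88 [ 0.5838 -0.1962  0.2115]
rim normal 88 [-0.2927 -0.164   0.942 ] tool [-0.316   0.0886 -0.9446]
side funnel_outlet 0.58 [ 0.601  -0.1959  0.1272]
```

Call:
carry_out:
  increments: [5.0,1,0,0,0,5.0,1.2,0,0,0,5.0,0,0,-2.5,0,5.0,0,0,-3,0,5.0,0,0,-2,0]

```text
clock: 9.3
eef_pos: [0.5927, -0.1946, 0.2655]
tool_rot: [0.993, 0.122, 0.0, 0.0]
ft_force: [0.6, 0.3, -0.6]
grip_width: 0.0547
grasp_force: 64.4
```

Call:
carry_out:
  increments: [5.0,0,0,0,0.142,5.0,0,0,0,0.142,5.0,0,0,0,0.142,5.0,0,0,0,0.142,5.0,0,0,0,0]

```text
clock: 9.93
eef_pos: [0.5916, -0.1967, 0.2639]
tool_rot: [0.987, -0.16, -0.0, -0.001]
ft_force: [0.1, 0.5, -1.1]
grip_width: 0.0543
grasp_force: 64.3
```

```bash
python3 tilt.py; python3 -c "
from h import *
print(R.from_quat(bot.get_obs()['tool_rot']).as_matrix().round(4))"
```

```text
9.925 [ 0.5916 -0.1967  0.2639] 0.05428753367556985 64.28923102095723 [ 0.1339  0.5132 -1.1104]
scene funnel_grip 0.77 [ 0.5971 -0.2002  0.2842]
rim normal 79 [-0.237   0.0393  0.9707] tool [-0.2383  0.0362 -0.9705]
side funnel_grip 0.76 [ 0.5957 -0.1998  0.2792]
side funnel_outlet 0.76 [ 0.6149 -0.2072  0.2013]
rim normal 38 [-0.2568  0.0658  0.9642] tool [-0.2654  0.0172 -0.964 ]
axis [-0.2382  0.0924  0.9668] 0.08055321222645309 tilt x 0.2590724921998578 y -0.013837671407383303 angle to lens 0.05408251895222203 outlet-goal err (tool) [-0.0449 -0.2227  0.0159]
[[ 9.490e-01 -3.152e-01  3.000e-04]
 [-3.152e-01 -9.490e-01  1.600e-03]
 [-2.000e-04 -1.600e-03 -1.000e+00]]
```

Call:
carry_out:
  increments: [5.0,-0.6,-3,0,0,5.0,-1.1,-5.5,0,0,5.0,-1.3,-6,0,0,5.0,-1.0,-5,0,0,5.0,-0.5,-2.7,0,0]

```text
clock: 10.85
eef_pos: [0.5824, -0.0645, 0.272]
tool_rot: [0.996, -0.076, 0.003, -0.04]
ft_force: [-0.6, -0.0, -1.5]
grip_width: 0.0548
grasp_force: 64.3
```

Call:
carry_out:
  increments: [5.0,0,0,0.8,0,5.0,0,0,0.8,0,5.0,0,0,0,0,5.0,0,0,0,0,5.0,0,0,0,0]

```text
clock: 11.48
eef_pos: [0.5829, -0.0663, 0.2557]
tool_rot: [0.996, -0.077, 0.003, -0.04]
ft_force: [-0.2, -0.5, -0.9]
grip_width: 0.0549
grasp_force: 64.3
```

```bash
python3 tilt.py
python3 - <<'E'
from h import *
ims=[]
for n in["scene","side"]:
    c=bot.camera(n)
    for q in bot.place_of(c,"lens"): print(n,q["p"],w(c,q["xyz"]).round(4))
    a,b=px(c,[.65,.015,.17]).astype(int); ims.append(cv2.resize(c["pixels"][b-72:b+72,a-64:a+64],(400,450),interpolation=cv2.INTER_CUBIC))
cv2.imwrite("pics/end.png",np.clip(np.hstack(ims)*1.4,0,255).astype(np.uint8))
E
```

```text
11.475 [ 0.5829 -0.0663  0.2557] 0.05488220198059278 64.27728951908648 [-0.2249 -0.4807 -0.9011]
scene funnel_grip 0.6 [ 0.588  -0.0659  0.2726]
scene funnel_outlet 0.83 [ 0.6101 -0.0621  0.1919]
rim normal 101 [-0.3044 -0.1012  0.9472] tool [-0.2862  0.0697 -0.9556]
axis [-0.2642 -0.0448  0.9634] 0.08380698061617542 tilt x 0.2579989156254616 y 0.006605220519447188 angle to lens 0.14567598903403098 outlet-goal err (tool) [ 0.0196 -0.0837  0.013 ]
side funnel_grip 0.64 [ 0.5869 -0.0701  0.2681]
side funnel_outlet 0.7 [ 0.6101 -0.0683  0.1922]
rim normal 50 [-0.2407 -0.0524  0.9692] tool [-0.2308  0.01   -0.973 ]
axis [-0.2915 -0.0231  0.9563] 0.07936737364937822 tilt x 0.28951771194290976 y -0.010023637058613004 angle to lens 0.12121409853472404 outlet-goal err (tool) [ 0.0188 -0.0897  0.0138]
scene 0.8 [0.7365 0.215  0.0897]
scene 0.75 [0.8572 0.0161 0.0724]
scene 0.57 [0.6722 0.0105 0.0867]
side 0.77 [0.6693 0.0092 0.0883]
side 0.75 [0.857  0.0185 0.0721]
side 0.66 [0.7372 0.2097 0.0921]
```

View pics/end.png

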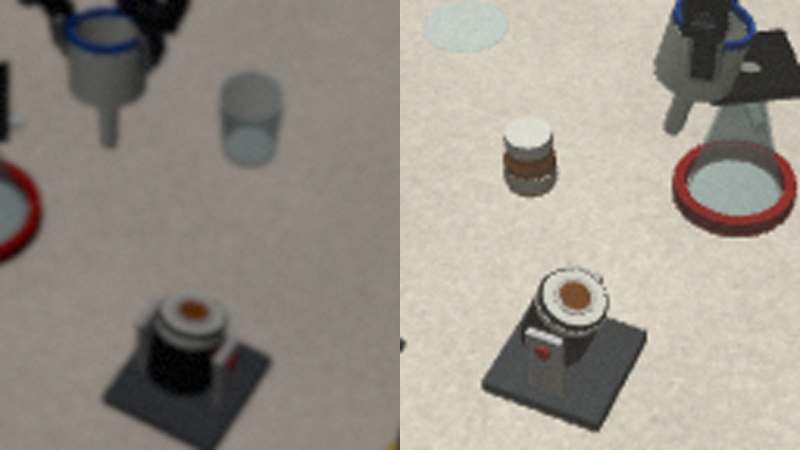

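The move stopped short and the tool yawed, so I'll check the joints before going on. The crop shows the tilted funnel at (105,70) left, not yet over the lens at (193,308).

Run:
```python
from h import *
np.set_printoptions(precision=4,suppress=True)
o=bot.get_obs(); T=R.from_quat(o["tool_rot"]).as_matrix(); print(o["joint_pos"],o["eef_pos"]);print(T)
at=np.array([-.275,0,-.961]); print("axis",T@at)
d=np.array([-.29,.098,.952]);L=np.array([.6710,.009,.0895])
for k in np.arange(0,.4,.05):
    T2=T@R.from_euler('z',k).as_matrix(); print(round(k,2),np.arccos((T2@at)@d).round(3))
```

```text
[-0.1542  0.4096  0.3031  1.4657  0.081   3.1406] [ 0.5828 -0.0657  0.2556]
[[ 0.9883 -0.1522  0.0111]
 [-0.1526 -0.985   0.0802]
 [-0.0013 -0.0809 -0.9967]]
axis [-0.2824 -0.0351  0.9582]
0.0 0.137
0.05 0.124
0.1 0.111
0.15 0.099
0.2 0.088
0.25 0.079
0.3 0.071
0.35 0.066
```

Joint 6 is at its upper limit (yaw = q1 + π − q6). I'll go the other way round, about −5.83 rad, with the funnel held clear above the bench.

Call:
carry_out:
  increments: [5.0,0,0,0,-0.16,5.0,0,0,0,-0.17,5.0,0,0,0,-0.17,5.0,0,0,0,-0.17,5.0,0,0,0,-0.17]

```text
clock: 12.6
eef_pos: [0.5828, -0.0658, 0.2556]
tool_rot: [0.94, 0.339, 0.019, -0.036]
ft_force: [-0.2, -0.3, -1.9]
grip_width: 0.0545
grasp_force: 64.3
```

Call:
carry_out:
  increments: [5.0,0,0,0,-0.17,5.0,0,0,0,-0.17,5.0,0,0,0,-0.17,5.0,0,0,0,-0.17,5.0,0,0,0,-0.17]

```text
clock: 13.22
eef_pos: [0.5828, -0.0658, 0.2556]
tool_rot: [0.717, 0.696, 0.032, -0.025]
ft_force: [0.1, -0.3, -0.9]
grip_width: 0.0544
grasp_force: 64.3
```

Call:
carry_out:
  increments: [5.0,0,0,0,-0.17,5.0,0,0,0,-0.17,5.0,0,0,0,-0.17,5.0,0,0,0,-0.17,5.0,0,0,0,-0.17]

```text
clock: 13.85
eef_pos: [0.5828, -0.0658, 0.2556]
tool_rot: [0.366, 0.93, 0.039, -0.01]
ft_force: [0.8, -0.2, -2.3]
grip_width: 0.0547
grasp_force: 64.3
```

Call:
carry_out:
  increments: [5.0,0,0,0,-0.17,5.0,0,0,0,-0.17,5.0,0,0,0,-0.17,5.0,0,0,0,-0.17,5.0,0,0,0,-0.17]

```text
clock: 14.48
eef_pos: [0.5828, -0.0658, 0.2556]
tool_rot: [-0.05, 0.998, 0.04, 0.008]
ft_force: [-0.5, 0.3, -1.3]
grip_width: 0.0544
grasp_force: 64.3
```

Call:
carry_out:
  increments: [5.0,0,0,0,-0.17,5.0,0,0,0,-0.17,5.0,0,0,0,-0.17,5.0,0,0,0,-0.17,5.0,0,0,0,-0.17]

```text
clock: 15.1
eef_pos: [0.5828, -0.0658, 0.2556]
tool_rot: [-0.457, 0.888, 0.033, 0.023]
ft_force: [-0.8, -0.4, -1.5]
grip_width: 0.0549
grasp_force: 64.3
```

Call:
carry_out:
  increments: [5.0,0,0,0,-0.17,5.0,0,0,0,-0.17,5.0,0,0,0,-0.17,5.0,0,0,0,-0.17,5.0,0,0,0,-0.17]

```text
clock: 15.72
eef_pos: [0.5828, -0.0658, 0.2556]
tool_rot: [0.783, -0.621, -0.021, -0.035]
ft_force: [0.0, 0.3, -0.2]
grip_width: 0.0546
grasp_force: 64.3
```

Call:
carry_out:
  increments: [5.0,0,0,0,-0.17,5.0,0,0,0,-0.17,5.0,0,0,0,-0.17,5.0,0,0,0,-0.17,5.0,0,0,0,0]

```text
clock: 16.35
eef_pos: [0.5828, -0.0658, 0.2556]
tool_rot: [0.944, -0.328, -0.008, -0.04]
ft_force: [-0.7, -0.1, -1.8]
grip_width: 0.0541
grasp_force: 64.3
```

```bash
python3 tilt.py; python3 -c "
from h import *
o=bot.get_obs();T=R.from_quat(o['tool_rot']).as_matrix();print(o['joint_pos'].round(3),T.round(4))
print(T@np.array([-.275,0,-.961]))"
```

```text
16.35 [ 0.5828 -0.0658  0.2556] 0.05413868562371053 64.26839394494891 [-0.6626 -0.0939 -1.8124]
scene funnel_grip 0.9 [ 0.5871 -0.0686  0.2761]
scene funnel_outlet 0.58 [ 0.6032 -0.0722  0.1901]
rim normal 76 [-0.1929 -0.1189  0.974 ] tool [-0.1178  0.1445 -0.9825]
axis [-0.1829  0.0413  0.9823] 0.08763229998122828 tilt x 0.21097616871694963 y 0.012414724094605136 angle to lens 0.12491955882658905 outlet-goal err (tool) [-0.0249 -0.0948  0.012 ]
side funnel_grip 0.94 [ 0.5847 -0.0752  0.2661]
side funnel_outlet 0.82 [ 0.6067 -0.079   0.1913]
rim normal 65 [-0.3165  0.0442  0.9476] tool [-0.3146  0.0954 -0.9444]
axis [-0.2816  0.0494  0.9582] 0.07802217633468068 tilt x 0.29588464416063875 y 0.06892195037727335 angle to lens 0.04962554276605899 outlet-goal err (tool) [-0.0318 -0.0979  0.0138]
[-0.154  0.41   0.303  1.466  0.081 -2.628] [[ 0.7855 -0.6187  0.011 ]
 [-0.6175 -0.7825  0.0802]
 [-0.041  -0.0698 -0.9967]]
[-0.22657104  0.09272235  0.96913061]
```

Call:
carry_out:
  increments: [5.0,-0.7,-2,0,0,5.0,-0.7,-2.5,0,0,5.0,-0.7,-2.5,0,0,5.0,-0.7,-2.6,0,0,5.0,0,0,0,0]

```text
clock: 17.27
eef_pos: [0.6208, 0.0297, 0.2633]
tool_rot: [0.945, -0.325, -0.008, -0.04]
ft_force: [0.8, 0.1, -0.4]
grip_width: 0.055
grasp_force: 64.3
```

Call:
carry_out:
  increments: [5.0,0,0,0.6,0,5.0,0,0,0.6,0,5.0,0,0,0,0,5.0,0,0,0,0,5.0,0,0,0,0]

```text
clock: 17.9
eef_pos: [0.6203, 0.0273, 0.2518]
tool_rot: [0.944, -0.327, -0.008, -0.04]
ft_force: [0.4, 0.6, -1.1]
grip_width: 0.055
grasp_force: 64.3
```

```bash
python3 tilt.py
python3 - <<'E'
from h import *
ims=[]
for n in["scene","side"]:
    c=bot.camera(n)
    a,b=px(c,[.65,.015,.15]).astype(int); ims.append(cv2.resize(c["pixels"][b-72:b+72,a-64:a+64],(400,450),interpolation=cv2.INTER_CUBIC))
cv2.imwrite("pics/end2.png",np.clip(np.hstack(ims)*1.4,0,255).astype(np.uint8))
E
```

```text
17.9 [0.6203 0.0273 0.2518] 0.05496720454227191 64.27354051731527 [ 0.4384  0.6345 -1.0569]
scene funnel_grip 0.75 [0.627  0.0235 0.2692]
scene funnel_outlet 0.97 [0.6416 0.0199 0.1886]
rim normal 90 [-0.2898  0.0244  0.9568] tool [-0.2816  0.0929 -0.955 ]
axis [-0.1779  0.0439  0.9831] 0.08202292362504507 tilt x 0.2082912431339306 y 0.006658771923492673 angle to lens 0.12836716993308564 outlet-goal err (tool) [0.0018 0.0009 0.0028]
side funnel_grip 0.77 [0.6251 0.0217 0.2637]
side funnel_outlet 0.61 [0.6431 0.0157 0.1844]
rim normal 84 [-0.1851  0.018   0.9826] tool [-0.1965  0.0314 -0.98  ]
axis [-0.2202  0.074   0.9727] 0.08157015385543916 tilt x 0.2611121574408618 y 0.010006537300425849 angle to lens 0.07665562779179182 outlet-goal err (tool) [-0.0021 -0.0018 -0.0011]
```

View pics/end2.png

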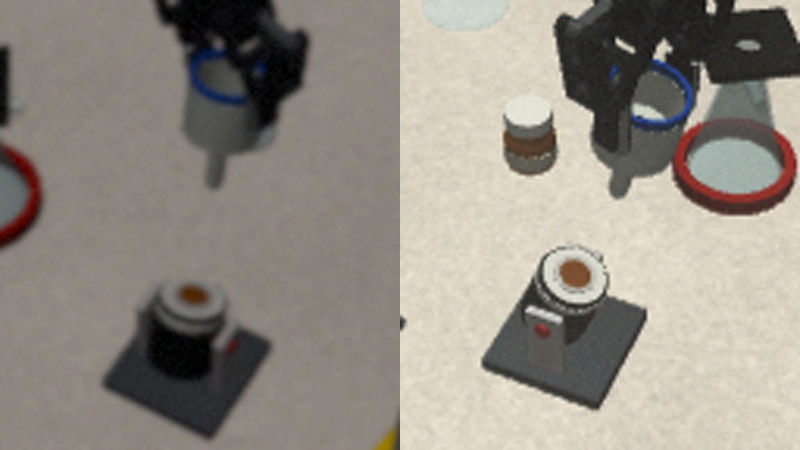

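The left crop shows the funnel stem end at (213,185) above the lens at (193,295), and on the right the stem at (620,190) points down the line of sight. The measured outlet error is about 3 mm and the axis error about 0.1 rad, both inside tolerance.

```bash
python3 -c "
from h import *
print(bot.job_done())"
```

```text
the job is handed in; nothing more can be done
None
```

I handed the job in with the blue-rimmed funnel held still over the larger black camera, bowl up, its stem end about 100 mm in front of the lens (off by about 3 mm) and its axis within about 0.1 rad of the line of sight, by my own camera measurements; no verdict came back.

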